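# Dock the battery pack and hold it home until the latch pin springs in

## Robot

A 6-joint arm with a two-finger parallel gripper is mounted at the origin on the work surface. World frame = base frame: x ahead of the robot, y to its left, z up, the work surface at z = 0. Lengths are in mm, angles in degrees, forces in N, time in s.
With the tool pointing down it reaches from about 300 to 850 mm from the base axis. Payload 4.2 kg.
Tool frame: the origin (TCP) lies on the centre line of the jaws, within the pads' length; the fingertips stand 11 mm ahead of it and the grasp point (between the pads) lies 8 mm behind it; z points along the fingers, y is the direction in which the jaws open and shut (so a half turn about z gives the same grasp; the last joint's range is limited). The gripper opens to 91 mm and grips with 3 to 60 N. Pads are 32 mm wide; open, the fingers measure 118 mm over their backs; the gripper's body (76 mm by 178 mm) begins 60 mm behind the grasp point.
Start: joints at [70.474, 18.312, 89.639, -0, 72.044, -1.146], TCP at [181.315, 545.68, 224.976] pointing down, gripper open.
Joint ranges: [-177.97, 177.97], [-48.28, 115.42], [12.27, 149.76], [-77.06, 257.06], [2.81, 150.46], [-146.56, 146.56]. Speed limits (degrees/s): [147.25, 147.25, 180, 180, 180, 180].

## Interface

Orientations are given as [roll, pitch, yaw] about the fixed x, y, z axes, in that order (R = Rz(yaw) Ry(pitch) Rx(roll)).
In Python, from workcell import env, grab_frame gives the robot as it stands. The module is installed in compiled form; this text tells all that it offers.
- The arm moves only by the tool arm_command, never from a script. Its argument "series" is one flat list of numbers, 6 for each row, row after row: the shift along the world's x, y, z each as a share of 400 mm, from -1 to 1, then the turn, a rotation vector about the world's x, y, z each as a share of 45 degrees, from -1 to 1. A call has 1 to 20 rows; each row shifts and turns the commanded pose from where the row before left it; what a row does not reach is not made up. A row lasts 1/12 s, in which the tool goes at most 41.7 mm and 7.16 degrees, less where a joint would pass 70% of its speed; a pose out of reach is approached as far as the arm can. A call with a number of a shift or a turn outside -1 to 1 is refused whole. A call with a gripper value outside its range is refused whole. "hand" is the opening, from 0 (shut) to 1 (fully open), set as the call begins (left out, the last holds). The fingers move at their own pace and stop on an object; "newtons" is the grip in N (left out, the last holds). Time passes only in rows, so rows that do not move let the fingers close. It gives the time, the measured TCP pose, the force and the opening at its end, in the units of the state.
- env.state(): the state, without advancing time (a new reading comes with each control period).
- grab_frame(name): name is "side" or "top"; returns a dict with "frame" (384x512x3 uint8, red, green, blue), "intrinsics" (3x3 intrinsics, pixels), "k1" (the pictures are not rectified: a ray, as slopes to the right and down, at radius r is drawn at 1 + k1 r^2 times it, then the intrinsics apply), "R" (3x3) and "t" (3): a world point X has camera coordinates R X + t. Camera axes: x right, y down, z forward; pixel columns grow to the right and rows downward; lengths in mm; the calibration is good to about 2 mm. A picture is of the moment at which its call begins. There is no depth.
- env.job_done(): hands the job in, once; it reports no verdict.
The state is a dict: "time_s": time; "qpos": joint angles; "qvel": joint speeds; "effort": joint torques, N m; "ee_pos": TCP position; "ee_rot": TCP orientation; "force": force on the tool from outside, world axes, zero at the start; "torque": the same for the moment, N m; "gripper_width": finger opening in mm.
Only numpy, scipy, OpenCV 4.12 (cv2) and the standard library are available. Lean on these libraries where they do the work, as an engineer would, in place of code of your own. Each camera call takes 0.05 s, during which the arm holds its last target.

## Task

Put the white battery pack on the charging dock and slide it fully home against the dock's back stop. Keep it pressed steadily against the stop until the slow sprung latch pin has come fully out into the notch in its side, then let go so that the pack stays latched on the dock. Leave the carton, the tape rolls and the green bin where they are.

Things in the scene. Friction and masses are not known exactly. Their poses are not given: they have to be found in the camera images.
- battery: White battery pack, 0.5 to 0.8 kg, 160 (x) x 80 (y) x 45 mm high plus a rib on top; origin at the centre of its underside, z up, +x towards the end that goes into the dock. Its front left corner (+x, +y) is bevelled in grey: the side runs from y = 40 mm at x = 52 to y = 20 at x = 80.
- battery_grip (a point): Middle of the pack's black carrying rib, 60 mm above its underside, axes as the pack's. The rib is 90 long (x), 24 wide (y), from 45 to 75 mm above the underside: grip it across y from above, fingertips above 45 mm.
- battery_notch (a point): Centre of the mouth of the latch notch in the pack's +y side (pack x = 32, y = 40, z = 25 mm), axes as the pack's. The notch is 18 mm wide (x = 23 to 41), 20 mm deep, from 14 mm above the underside up to the open top; in front of it is a blue 11 mm land, then the bevel.
- dock: Charging dock, fixed; origin on the bench below dock_home; +x is the way the pack slides in, away from the robot. Yellow slippery bed, top at z = 10 mm, x = -150 to 100, y = -56 to 60. Aluminium fence 35 mm high, inner face at y = -42 for x = -80 to 80, flaring out to y = -56 at x = -120. Blue pin housing 50 mm high at x = 8 to 52, y = 47 to 87. Otherwise open to +y and to the robot.
- dock_stop (a point): Middle of the face of the dock's aluminium back stop (dock x = 80, height 32 mm), axes as the dock's. The stop is 55 mm high; behind it (dock x = 100 to 175) stands the grey charger box, 75 mm high.
- dock_home (a point): Point on top of the bed, axes as the dock's: when the pack is fully home and straight its origin is here, axes agreeing. Set the pack down with its origin 65 to 75 mm short of here (x = -65 to -75), where its front is clear of the pin, within 3 mm in y and about 2 degrees of straight, then slide it along +x.
- latch_pin (a joint): Sprung steel pin in the blue housing, sliding along the dock's y; an orange knob on its outer end moves with it. In m: 0 = fully out, up to 0.024 pushed in. Spring 2 N at 0 plus 0.1 N per mm; damping 450 N s/m. The pack's bevel pushes it in to about 0.014: slide at about 10 mm/s (faster meets a high force). With the pack within 4 mm of home it creeps out into the notch in about 2.5 s.
- pin_tip (a point): Tip of the latch pin's round nose, 12 mm wide and 14 mm high, axes as the dock's; fully out it stands at dock x = 30, y = 26 mm, 35 mm above the bench. Let go once the pin is in, the pack springs back 5 to 6 mm from home and is held there, as it should be; let go too early, it is pushed back and the pin jams part way or misses.
- contact_block (a joint): Black sprung contact block, 40 mm wide, 24 to 46 mm above the bench, in the middle of the back stop. In m: 0 = free, standing 15 mm out of the stop's face; 0.015 = flush. It pushes the pack back with 5 N at 0, rising to 9 N with the pack home; friction of pin and bed adds some 2 to 6 N.
- carton: Closed cardboard carton, 110 x 85 x 75 mm high, origin at the centre of its underside; to be left alone.
- tape_rolls: Two rolls of tape stacked, 100 mm across, 96 mm high, origin at the centre of the underside; to be left alone.
- clip_bin: Green open bin 100 x 150 x 60 mm high, origin at the centre of its underside; to be left alone.
Mind the look-alikes: they are no part of the job. What is meant by the battery is not purple or red, and is the larger of those in its own colour.

How it is judged:
By the outcome, as a careful person would: the job done as asked, in the order asked, and still so for the second after the job is handed in, with the robot touching nothing.
It also fails if it takes over 59 s, if anything falls off the work surface, if the arm or the gripper's body presses on something with over 40 N, if the wrist force passes 120 N, or if a joint passes its speed limit or range.

## Working session

There is one attempt and no reset: what is moved stays moved. The work goes in short steps, Python scripts to look and compute and a tool call to move; the robot and the scene stay as the last step left them, time stands still between calls to the robot, and variables do not carry over. Pictures are saved under pics/ and viewed, and the job is handed in when it is done.

Besides the shell and the picture viewer there is one more tool, called after ">>>" as name(argument=value, ...) on one line, values as JSON. arm_command: Moves the arm, as the interface text tells. Shift numbers are shares of 400 mm and turn numbers shares of 45 degrees, none past 1 either way. Its arguments: {"type":"object","properties":{"series":{"type":"array"},"hand":{"type":"number"},"newtons":{"type":"number"}},"required":["series"]}

```bash
mkdir -p pics; python3 - <<'E'
from workcell import env, grab_frame
import cv2,pickle
print(env.state())
for n in("side","top"):
    f=grab_frame(n); pickle.dump(f,open(f"{n}0.pkl","wb"))
    cv2.imwrite(f"pics/{n}0.png",f["frame"][:,:,::-1]); print(n,f["intrinsics"],f["k1"],f["R"],f["t"])
E
```

```text
{'time_s': 0.0, 'qpos': array([ 7.04749504e+01,  1.83543591e+01,  8.97060566e+01, -1.37131282e-03,
        7.20434752e+01, -1.14550928e+00]), 'qvel': array([-0.02397065, -0.0022938 ,  0.05089043,  0.05713669,  0.00152573,
       -0.08236753]), 'effort': array([-3.82717781e-04, -4.12465274e+01, -2.31973207e+01,  7.27200997e-02,
        4.57465067e-02, -1.31338952e-04]), 'ee_pos': array([181.14597567, 545.21704578, 224.0953812 ]), 'ee_rot': array([-1.79896104e+02, -7.73453591e-04,  1.61620883e+02]), 'force': array([-0.10834333, -1.08791068, -1.2251373 ]), 'torque': array([ 0.01233185, -0.01276734,  0.00662155]), 'gripper_width': 91.21884750658418}
side [[376.16490613   0.         259.23984726]
 [  0.         376.16490613 192.5390014 ]
 [  0.           0.           1.        ]] -0.0063308931112669685 [[-0.9819235  -0.18828343  0.01938003]
 [-0.14574375  0.68677602 -0.71210776]
 [ 0.12076836 -0.70205986 -0.70180264]] [470.07098517 222.93900176 788.8143058 ]
top [[380.92171495   0.         258.81907288]
 [  0.         380.92171495 195.50550283]
 [  0.           0.           1.        ]] 0.03806996890529018 [[-0.02987864 -0.99926385  0.02406283]
 [-0.99739696  0.02822502 -0.06635254]
 [ 0.06562453 -0.02598271 -0.99750605]] [-116.19104405  500.43920854  937.63571306]
```

View pics/side0.png

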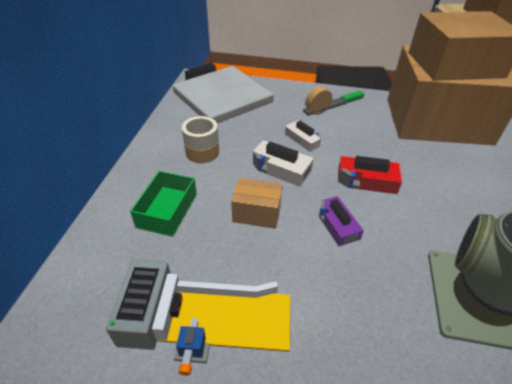

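View pics/top0.png

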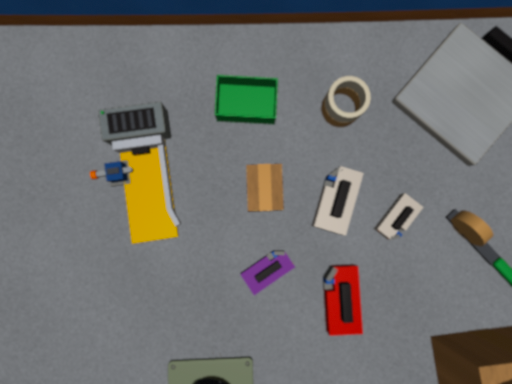

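Candidates in the top view: large white (340,200), small white (400,216), red (344,300) and purple (268,271). The large white one fits, since it is neither purple nor red and is the bigger of the two whites. I'll confirm that in a crop and look at the dock too.

```bash
cat > h.py <<'E'
import numpy as np,cv2,pickle
def load(n): return pickle.load(open(n,"rb"))
def ray(f,u,v):
    K=f["intrinsics"];d=np.array([(u-K[0,2])/K[0,0],(v-K[1,2])/K[1,1]]);s=d.copy()
    for _ in range(20): s=d/(1+f["k1"]*(s@s))
    R=f["R"];return -R.T@f["t"], R.T@np.array([s[0],s[1],1])
def onz(f,u,v,z):
    c,d=ray(f,u,v);return c+d*(z-c[2])/d[2]
def proj(f,X):
    p=f["R"]@np.asarray(X,float)+f["t"];s=p[:2]/p[2];s=s*(1+f["k1"]*(s@s));K=f["intrinsics"]
    return np.array([K[0,0]*s[0]+K[0,2],K[1,1]*s[1]+K[1,2]])
def tri(f,a,g,b):
    c1,d1=ray(f,*a);c2,d2=ray(g,*b);A=np.stack([d1,-d2],1);q=np.linalg.lstsq(A,c2-c1,rcond=None)[0]
    p,r=c1+d1*q[0],c2+d2*q[1];return (p+r)/2,np.linalg.norm(p-r)
E
python3 - <<'E'
from h import *
t=load("top0.pkl")["frame"][:,:,::-1]
a=cv2.resize(t[155:245,300:430],None,fx=6,fy=6,interpolation=cv2.INTER_CUBIC); cv2.imwrite("pics/c1.png",a)
a=cv2.resize(t[95:250,80:190],None,fx=3.8,fy=3.8,interpolation=cv2.INTER_CUBIC); cv2.imwrite("pics/c2.png",a)
t=load("side0.pkl")["frame"][:,:,::-1]
a=cv2.resize(t[255:375,105:300],None,fx=4,fy=4,interpolation=cv2.INTER_CUBIC); cv2.imwrite("pics/c3.png",a)
E
```

```text
(no output)
```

View pics/c1.png

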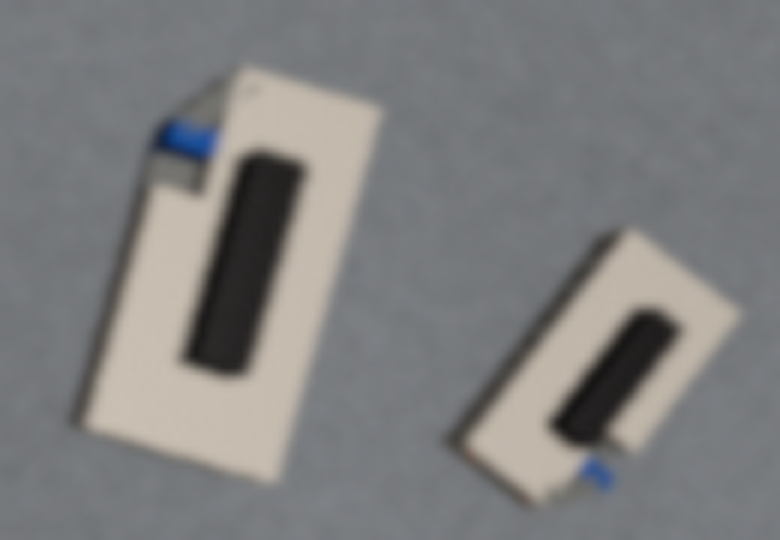

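View pics/c2.png

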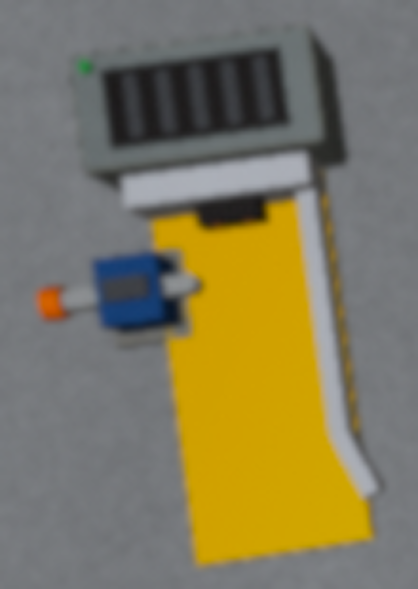

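View pics/c3.png

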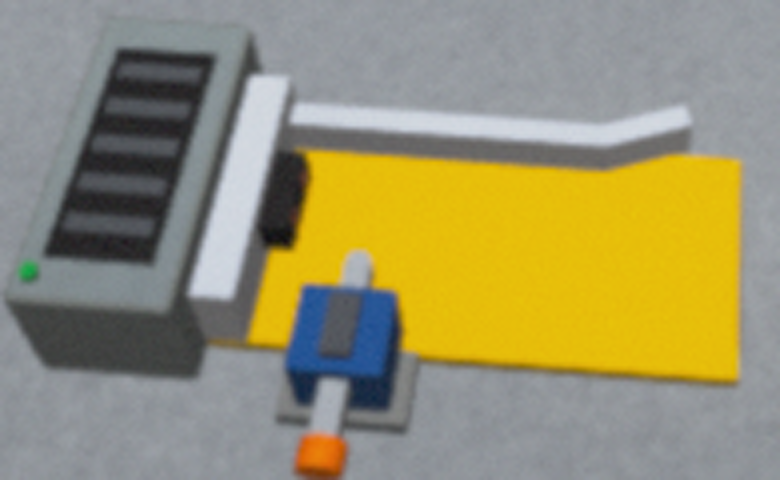

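The crop confirms it: the large white pack is at top (340,200), about twice the size of the small one, with its bevel and blue land at the upper left (330,180), so its +x points mostly up in the picture. The dock shows clearly in both views, with the stop at the top and the pin on the left. Next I measure both.

```bash
cat > m.py <<'E'
from h import *
T=load("top0.pkl");S=load("side0.pkl")
ct=lambda x,y:((x+.5)/3.8-.5+80,(y+.5)/3.8-.5+95)
cs=lambda x,y:((x+.5)/4-.5+105,(y+.5)/4-.5+255)
# dock points: name, dock xyz, top px, side px
P={'bedNL':((-150,60,10),ct(198,563),cs(738,381)),
 'bedNR':((-150,-56,10),ct(373,538),cs(741,160)),
 'stopL':((80,None,55),ct(124,210),cs(232,300)),
 'stopR':((80,None,55),ct(311,180),cs(290,78)),
 'fkink':((-80,-42,35),ct(332,432),cs(602,146)),
 'pintip':((30,26,35),ct(198,285),cs(358,252)),
 }
src=[];dst=[]
for k,(d,a,b) in P.items():
    p,e=tri(T,a,S,b); print(k,d,'tri',p.round(1),'gap',round(e,1),'top@z',onz(T,*a,d[2]).round(1)[:2],'side@z',onz(S,*b,d[2]).round(1)[:2])
def mask(f,box,fn):
    h=cv2.cvtColor(f["frame"],cv2.COLOR_RGB2HSV).astype(int);m=fn(h).astype(np.uint8)
    o=np.zeros_like(m);x0,y0,x1,y1=box;o[y0:y1,x0:x1]=m[y0:y1,x0:x1];return o
def edge(f,m,z):
    c=max(cv2.findContours(m,cv2.RETR_EXTERNAL,cv2.CHAIN_APPROX_NONE)[0],key=cv2.contourArea)[:,0]
    return np.array([onz(f,*p,z)[:2] for p in c])
for f,box,n in((T,(300,155,372,245),'top'),(S,(240,135,325,190),'side')):
    dk=mask(f,box,lambda h:h[...,2]<60)
    q=edge(f,dk,75).astype(np.float32); r=cv2.minAreaRect(q); print(n,'rib@75',r)
    M=mask(f,box,lambda h:(h[...,2]>150)&(h[...,1]<70)); q=edge(f,M,45).astype(np.float32)
    print(n,'white@45',cv2.minAreaRect(q))
E
python3 m.py
```

```text
bedNL (-150, 60, 10) tri [387.3 188.9   5. ] gap 2.7 top@z [388.9 187.4] side@z [386.1 191. ]
bedNR (-150, -56, 10) tri [400.5  74.9   5.9] gap 1.5 top@z [401.4  74.2] side@z [399.7  77.3]
stopL (80, None, 55) tri [614.  218.3  53.5] gap 0.0 top@z [613.7 217.8] side@z [613.5 218.9]
stopR (80, None, 55) tri [629.9 101.6  51.6] gap 2.3 top@z [630.3 101.1] side@z [627.5 103.6]
fkink (-80, -42, 35) tri [470.2  95.5  30.3] gap 1.5 top@z [470.8  94.6] side@z [469.   98.3]
pintip (30, 26, 35) tri [568.7 177.8  38. ] gap 2.5 top@z [567.9 178.5] side@z [570.7 176.5]
top rib@75 ((480.7498474121094, -321.2437438964844), (21.753435134887695, 85.03614807128906), 71.5553970336914)
top white@45 ((481.04248046875, -325.20379638671875), (81.01359558105469, 161.21975708007812), 71.54187774658203)
side rib@75 ((478.66162109375, -304.2210998535156), (41.652618408203125, 89.12992095947266), 71.21515655517578)
side white@45 ((466.66009521484375, -309.03057861328125), (249.1370086669922, 230.3575897216797), 12.400501251220703)
```

```bash
cat > d.py <<'E'
from m import *
print('---')
def sub(f,box,fn,axis,z,name):
    # boundary of yellow by soft crossing along axis
    y=f["frame"].astype(float); s=cv2.GaussianBlur(y[...,0]-y[...,2],(0,0),0.7)
    x0,y0,x1,y1=box;pts=[]
    lines=range(y0,y1) if axis=='h' else range(x0,x1)
    for l in lines:
        v=s[l,x0:x1] if axis=='h' else s[y0:y1,l]
        hi=v.max();th=hi/2
        c=[i for i in range(len(v)-1) if (v[i]-th)*(v[i+1]-th)<0]
        if len(c)!=1: continue
        i=c[0];t=i+(th-v[i])/(v[i+1]-v[i])
        pts.append((x0+t,l) if axis=='h' else (l,y0+t))
    q=np.array([onz(f,*p,z)[:2] for p in pts],np.float32)
    vx,vy,cx,cy=cv2.fitLine(q,cv2.DIST_HUBER,0,.01,.01).ravel()
    n=np.array([-vy,vx]);r=(q-[cx,cy])@n
    print(name,len(q),'angle',round(float(np.degrees(np.arctan2(vy,vx)))%180,2),'pt',cx.round(1),cy.round(1),'rms',r.std().round(2))
    return (vx,vy,cx,cy)
sub(T,(110,188,150,236),0,'h',10,'top left edge y=60')
sub(T,(136,225,174,250),0,'v',10,'top near edge x=-150')
sub(S,(270,298,305,345),0,'h',10,'side near edge x=-150')
sub(S,(212,330,285,360),0,'v',10,'side left edge y=60')
sub(T,(150,160,175,205),0,'h',10,'top right: fence inner (base/occl)')
E
python3 d.py | sed '1,/---/d'
```

```text
top left edge y=60 48 angle 6.92 pt 463.6 197.8 rms 0.05
top near edge x=-150 38 angle 96.9 pt 393.8 136.0 rms 0.06
side near edge x=-150 47 angle 96.94 pt 393.3 134.0 rms 0.1
side left edge y=60 73 angle 6.93 pt 467.6 201.8 rms 0.04
top right: fence inner (base/occl) 45 angle 6.92 pt 555.3 113.5 rms 0.06
```

Dock: yaw 6.92° (both views agree), origin about (543,148.5); the two views disagree by about 3 mm in y, so I use the mean. The 250 mm from bed edge to stop checks out within 1 mm. Pack: 81x161 mm measured against 80x160, centre about (480,-323.5), yaw -18.5°. The jaws already lie across it (71.6°), and the reach of 580 mm is fine.

>>> arm_command(series=[0.075, -0.075, 0, 0, 0, 0, 0.075, -0.075, 0, 0, 0, 0, 0.075, -0.075, 0, 0, 0, 0, 0.075, -0.075, 0, 0, 0, 0, 0.075, -0.075, 0, 0, 0, 0, 0.075, -0.075, 0, 0, 0, 0, 0.075, -0.075, 0, 0, 0, 0, 0.075, -0.075, 0, 0, 0, 0, 0.075, -0.075, 0, 0, 0, 0, 0.075, -0.075, 0, 0, 0, 0, 0, -0.09, 0, 0, 0, 0, 0, -0.09, 0, 0, 0, 0, 0, -0.09, 0, 0, 0, 0, 0, -0.09, 0, 0, 0, 0, 0, -0.09, 0, 0, 0, 0, 0, -0.09, 0, 0, 0, 0, 0, -0.09, 0, 0, 0, 0, 0, -0.09, 0, 0, 0, 0, 0, -0.09, 0, 0, 0, 0, 0, -0.09, 0, 0, 0, 0], hand=1, newtons=40)

```text
time_s: 1.77
ee_pos: [475.3, -110.6, 224.7]
ee_rot: [180.0, -0.0, 161.6]
force: [0.5, 0.1, -0.4]
gripper_width: 91.2
```

>>> arm_command(series=[0, -0.087, 0, 0, 0, 0, 0, -0.087, 0, 0, 0, 0, 0, -0.087, 0, 0, 0, 0, 0, -0.087, 0, 0, 0, 0, 0, -0.087, 0, 0, 0, 0, 0, -0.087, 0, 0, 0, 0, 0, 0, -0.06, 0, 0, 0, 0, 0, -0.06, 0, 0, 0, 0, 0, -0.06, 0, 0, 0, 0, 0, 0, 0, 0, 0, 0, 0, 0, 0, 0, 0])

```text
time_s: 2.68
ee_pos: [475.2, -317.3, 151.9]
ee_rot: [179.9, -0.2, 161.6]
force: [0.5, 0.4, 0.9]
gripper_width: 91.2
```

```bash
python3 - <<'E'
from workcell import env, grab_frame
import cv2,pickle
from h import *
s=env.state();print(s["time_s"],s["ee_pos"],s["ee_rot"],s["force"])
for n in("side","top"):
    f=grab_frame(n); pickle.dump(f,open(f"{n}1.pkl","wb"))
    p=proj(f,s["ee_pos"]+[0,0,-11]);x,y=[int(max(0,v-60)) for v in p];print(n,p,x,y)
    cv2.imwrite(f"pics/{n}1.png",cv2.resize(f["frame"][y:y+120,x:x+130,::-1],None,fx=4,fy=4))
E
```

```text
2.6833 [ 475.23395425 -317.27707242  151.92694473] [179.93741255  -0.18764823 161.6166309 ] [0.46997117 0.42776437 0.88653698]
side [284.78776841 128.7332151 ] 224 68
top [345.53188567 199.21790844] 285 139
```

View pics/top1.png

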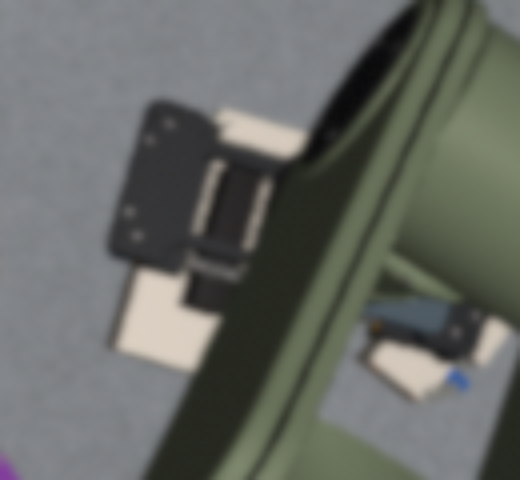

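View pics/side1.png

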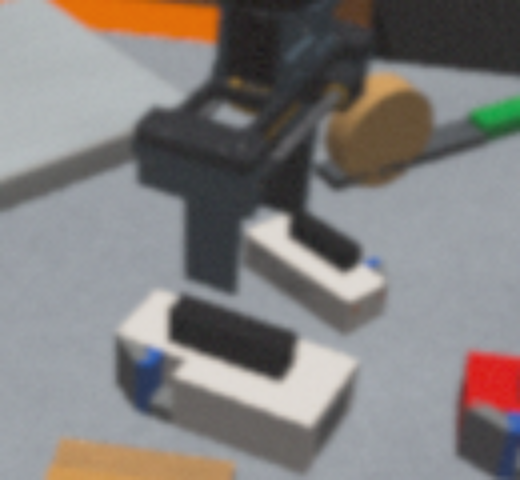

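The open jaws straddle the rib of the large white pack, about 8 mm off, because the speed cap cut some rows. I'll correct that, go down and grip.

>>> arm_command(series=[0.0125, -0.0155, 0, 0, 0, 0, 0, 0, -0.05, 0, 0, 0, 0, 0, -0.05, 0, 0, 0, 0, 0, -0.05, 0, 0, 0, 0, 0, -0.05, 0, 0, 0, 0, 0, -0.0265, 0, 0, 0, 0, 0, 0, 0, 0, 0, 0, 0, 0, 0, 0, 0, 0, 0, 0, 0, 0, 0])

```text
time_s: 3.53
ee_pos: [482.1, -324.8, 63.9]
ee_rot: [-180.0, 0.2, 161.6]
force: [-0.5, 0.0, -0.2]
gripper_width: 91.3
```

>>> arm_command(series=[0, 0, 0, 0, 0, 0, 0, 0, 0, 0, 0, 0, 0, 0, 0, 0, 0, 0, 0, 0, 0, 0, 0, 0, 0, 0, 0, 0, 0, 0, 0, 0, 0, 0, 0, 0, 0, 0, 0, 0, 0, 0, 0, 0, 0, 0, 0, 0, 0, 0, 0, 0, 0, 0], hand=0, newtons=40)

```text
time_s: 4.28
ee_pos: [480.9, -323.9, 62.3]
ee_rot: [180.0, -0.0, 161.6]
force: [0.4, -0.8, 0.2]
gripper_width: 33.7
```

>>> arm_command(series=[0, 0, 0, 0, 0, 0, 0, 0, 0, 0, 0, 0, 0, 0, 0, 0, 0, 0, 0, 0, 0, 0, 0, 0, 0, 0, 0, 0, 0, 0, 0, 0, 0, 0, 0, 0])

```text
time_s: 4.78
ee_pos: [480.9, -323.8, 62.3]
ee_rot: [180.0, -0.0, 161.6]
force: [0.7, 1.0, 0.1]
gripper_width: 24.1
```

Gripped at 24.1 mm, which is the rib's width. Next: lift 130 mm, carry over the carton (75 mm high) and turn +25.3°.

>>> arm_command(series=[0, 0, 0.065, 0, 0, 0, 0, 0, 0.065, 0, 0, 0, 0, 0, 0.065, 0, 0, 0, 0, 0, 0.065, 0, 0, 0, 0, 0, 0.065, 0, 0, 0, 0, 0, 0, 0, 0, 0])

```text
time_s: 5.28
ee_pos: [483.0, -325.6, 196.9]
ee_rot: [-179.8, 0.5, 161.6]
force: [1.0, -1.5, -4.8]
gripper_width: 23.8
```

>>> arm_command(series=[0, 0.03, 0, 0, 0, 0.01, 0, 0.05, 0, 0, 0, 0.03, 0, 0.065, 0, 0, 0, 0.03, 0, 0.07, 0, 0, 0, 0.035, 0, 0.07, 0, 0, 0, 0.035, 0, 0.07, 0, 0, 0, 0.035, 0, 0.07, 0, 0, 0, 0.035, 0, 0.07, 0, 0, 0, 0.035, 0, 0.07, 0, 0, 0, 0.035, 0, 0.07, 0, 0, 0, 0.035, 0, 0.07, 0, 0, 0, 0.035, 0, 0.07, 0, 0, 0, 0.035, 0, 0.07, 0, 0, 0, 0.035, 0, 0.07, 0, 0, 0, 0.035, 0, 0.07, 0, 0, 0, 0.035, 0, 0.065, 0, 0, 0, 0.035, 0, 0.06, 0, 0, 0, 0.037, 0, 0.05, 0, 0, 0, 0, 0, 0, 0, 0, 0, 0, 0, 0, 0, 0, 0, 0])

```text
time_s: 6.95
ee_pos: [478.9, 140.7, 189.8]
ee_rot: [-180.0, -0.3, -172.9]
force: [-0.4, 0.5, -4.8]
gripper_width: 23.5
```

>>> arm_command(series=[-0.013, -0.0015, -0.04, 0, 0, -0.004, 0, 0, -0.065, 0, 0, 0, 0, 0, -0.06, 0, 0, 0, 0, 0, -0.03, 0, 0, 0, 0, 0, 0, 0, 0, 0, 0, 0, 0, 0, 0, 0, 0, 0, 0, 0, 0, 0])

```text
time_s: 7.53
ee_pos: [476.1, 139.1, 114.7]
ee_rot: [180.0, 0.0, -173.3]
force: [0.2, 0.9, -5.0]
gripper_width: 24.0
```

```bash
cat > look.py <<'E'
import sys
from workcell import env, grab_frame
from h import *
k=sys.argv[1]
s=env.state();print(s["time_s"],s["ee_pos"].round(1),s["ee_rot"].round(2),s["force"].round(1),s["torque"].round(2),s["gripper_width"])
for n,b in(("side",(100,215,310,375)),("top",(70,95,230,250))):
    f=grab_frame(n); pickle.dump(f,open(f"{n}{k}.pkl","wb"))
    x0,y0,x1,y1=b
    cv2.imwrite(f"pics/{n}{k}.png",cv2.resize(f["frame"][y0:y1,x0:x1,::-1],None,fx=3.7,fy=3.7,interpolation=cv2.INTER_CUBIC))
E
python3 look.py 2
```

```text
7.5333 [476.1 139.1 114.7] [ 1.8000e+02  4.0000e-02 -1.7331e+02] [ 0.2  0.9 -5. ] [ 0.08 -0.02  0.04] 24.035211447594694
```

View pics/side2.png

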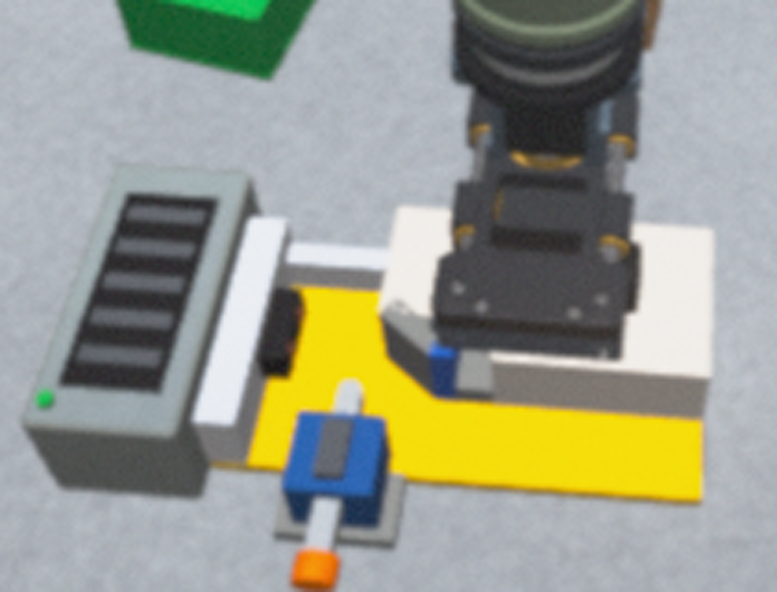

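View pics/top2.png

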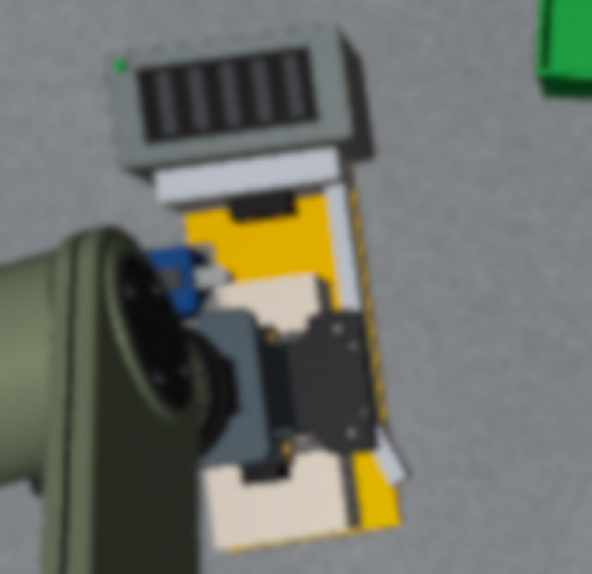

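```bash
cat > p2.py <<'E'
from h import *
T=load("top2.pkl");S=load("side2.pkl")
c=lambda x,y,o:((x+.5)/3.7-.5+o[0],(y+.5)/3.7-.5+o[1])
a=np.radians(6.92);ex=np.array([np.cos(a),np.sin(a)]);ey=np.array([-ex[1],ex[0]])
D={'T':(557.2,80.2),'S':(556.7,83.6)}
def loc(f,k,x,y,z,exp):
    o=(100,215) if k=='S' else (70,95)
    p=onz(f,*c(x,y,o),z)[:2];d=np.array([p@ex-D[k][0],p@ey-D[k][1]]);print(k,exp,d.round(1),'origin->',(d-exp).round(1))
z=97.4
loc(S,'S',712,373,z,(-80,40));loc(S,'S',714,229,z,(-80,-40));loc(S,'S',397,206,z,(80,-40));loc(S,'S',382,308,z,(80,20))
loc(T,'T',217,549,z,(-80,40));loc(T,'T',345,529,z,(-80,-40));loc(T,'T',317,272,z,(80,-40))
p=np.array([476.1,139.1]);print('tcp',p@ex-557,p@ey-82)
E
python3 p2.py
```

```text
S (-80, 40) [-148.7   36.5] origin-> [-68.7  -3.5]
S (-80, -40) [-149.1  -41.9] origin-> [-69.1  -1.9]
S (80, -40) [ 12.8 -42.4] origin-> [-67.2  -2.4]
S (80, 20) [10.4 15.5] origin-> [-69.6  -4.5]
T (-80, 40) [-147.    39.7] origin-> [-67.   -0.3]
T (-80, -40) [-146.8  -38. ] origin-> [-66.8   2. ]
T (80, -40) [ 12.6 -42.2] origin-> [-67.4  -2.2]
tcp -67.60898721910212 -1.2754274753522168
```

Pack held straight (yaw error about 0.2°). The views put its origin at dock x about -68, y about -1.5±2, which agrees with the TCP (-67.6,-1.3). I'll correct by (-2,+1.8) and go down.

>>> arm_command(series=[-0.0055, 0.004, -0.02, 0, 0, 0.005, 0, 0, -0.03, 0, 0, 0, 0, 0, -0.025, 0, 0, 0, 0, 0, -0.015, 0, 0, 0, 0, 0, 0, 0, 0, 0, 0, 0, 0, 0, 0, 0, 0, 0, 0, 0, 0, 0, 0, 0, 0, 0, 0, 0])

```text
time_s: 8.3
ee_pos: [474.1, 141.2, 78.9]
ee_rot: [180.0, 0.1, -173.0]
force: [0.7, -0.8, -4.6]
gripper_width: 23.7
```

>>> arm_command(series=[0, 0, -0.005, 0, 0, 0, 0, 0, -0.005, 0, 0, 0, 0, 0, -0.004, 0, 0, 0, 0, 0, 0, 0, 0, 0, 0, 0, 0, 0, 0, 0])

```text
time_s: 8.72
ee_pos: [473.4, 141.0, 72.6]
ee_rot: [180.0, -0.0, -173.0]
force: [-0.5, 0.6, -4.4]
gripper_width: 24.0
```

```bash
python3 look.py 3
```

```text
8.7167 [473.4 141.   72.6] [ 1.8000e+02 -2.0000e-02 -1.7305e+02] [-0.5  0.6 -4.4] [0.04 0.04 0.04] 24.038382102193587
```

View pics/side3.png

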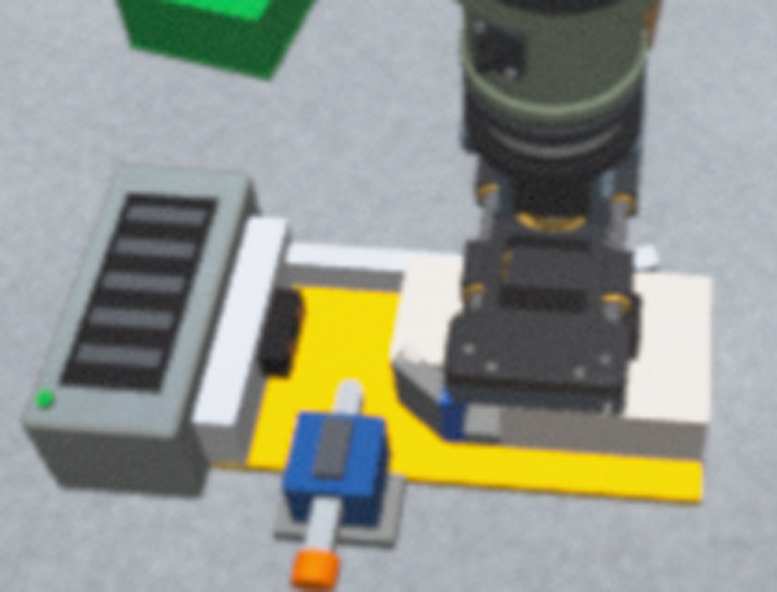

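View pics/top3.png

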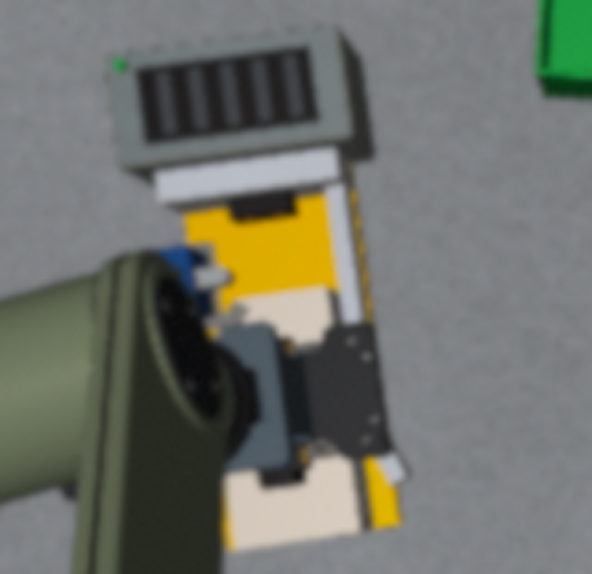

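>>> arm_command(series=[0, 0, -0.0015, 0, 0, 0, 0, 0, -0.001, 0, 0, 0, 0, 0, 0, 0, 0, 0])

```text
time_s: 9.07
ee_pos: [473.8, 141.1, 72.3]
ee_rot: [180.0, 0.0, -173.0]
force: [-0.8, -0.2, 0.4]
gripper_width: 23.7
```

```bash
sed -e 's/top2/top3/;s/side2/side3/' -e '/^z=97/,$d' p2.py > p3.py; cat >> p3.py <<'E'
z=55.3
loc(S,'S',709,422,z,(-80,40));loc(S,'S',712,276,z,(-80,-40));loc(S,'S',406,254,z,(80,-40));loc(S,'S',396,354,z,(80,20))
loc(T,'T',231,550,z,(-80,40));loc(T,'T',360,531,z,(-80,-40));loc(T,'T',329,288,z,(80,-40))
p=np.array([473.4,141.0]);print('tcp',p@ex-557,p@ey-82)
E
python3 p3.py
```

```text
S (-80, 40) [-150.6   40.2] origin-> [-70.6   0.2]
S (-80, -40) [-151.5  -40.4] origin-> [-71.5  -0.4]
S (80, -40) [ 11.  -40.6] origin-> [-69.   -0.6]
S (80, 20) [ 6.7 16.8] origin-> [-73.3  -3.2]
T (-80, 40) [-149.3   44.4] origin-> [-69.3   4.4]
T (-80, -40) [-149.9  -37.6] origin-> [-69.9   2.4]
T (80, -40) [  8.4 -39. ] origin-> [-71.6   1. ]
tcp -70.0604002512398 0.9360367784547776
```

Pack rests on the bed at dock x about -70, y about +0.9, straight. Now I slide along +x at about 10 mm/s.

>>> arm_command(series=[0.0021, 0.00025, 0, 0, 0, 0, 0.0021, 0.00025, 0, 0, 0, 0, 0.0021, 0.00025, 0, 0, 0, 0, 0.0021, 0.00025, 0, 0, 0, 0, 0.0021, 0.00025, 0, 0, 0, 0, 0.0021, 0.00025, 0, 0, 0, 0, 0.0021, 0.00025, 0, 0, 0, 0, 0.0021, 0.00025, 0, 0, 0, 0, 0.0021, 0.00025, 0, 0, 0, 0, 0.0021, 0.00025, 0, 0, 0, 0, 0.0021, 0.00025, 0, 0, 0, 0, 0.0021, 0.00025, 0, 0, 0, 0, 0.0021, 0.00025, 0, 0, 0, 0, 0.0021, 0.00025, 0, 0, 0, 0, 0.0021, 0.00025, 0, 0, 0, 0, 0.0021, 0.00025, 0, 0, 0, 0, 0.0021, 0.00025, 0, 0, 0, 0, 0.0021, 0.00025, 0, 0, 0, 0, 0.0021, 0.00025, 0, 0, 0, 0, 0.0021, 0.00025, 0, 0, 0, 0])

```text
time_s: 10.73
ee_pos: [490.1, 143.0, 72.3]
ee_rot: [180.0, -0.0, -173.0]
force: [-3.8, -0.6, 5.3]
gripper_width: 23.6
```

>>> arm_command(series=[0.0021, 0.00025, 0, 0, 0, 0, 0.0021, 0.00025, 0, 0, 0, 0, 0.0021, 0.00025, 0, 0, 0, 0, 0.0021, 0.00025, 0, 0, 0, 0, 0.0021, 0.00025, 0, 0, 0, 0, 0.0021, 0.00025, 0, 0, 0, 0, 0.0021, 0.00025, 0, 0, 0, 0, 0.0021, 0.00025, 0, 0, 0, 0, 0.0021, 0.00025, 0, 0, 0, 0, 0.0021, 0.00025, 0, 0, 0, 0, 0.0021, 0.00025, 0, 0, 0, 0, 0.0021, 0.00025, 0, 0, 0, 0])

```text
time_s: 11.73
ee_pos: [498.4, 143.7, 72.3]
ee_rot: [-180.0, -0.3, -173.0]
force: [-9.8, -2.7, 10.5]
gripper_width: 23.7
```

>>> arm_command(series=[0.0021, 0.00025, 0.0004, 0, 0, 0, 0.0021, 0.00025, 0, 0, 0, 0, 0.0021, 0.00025, 0, 0, 0, 0, 0.0021, 0.00025, 0, 0, 0, 0, 0.0021, 0.00025, 0, 0, 0, 0, 0.0021, 0.00025, 0, 0, 0, 0, 0.0021, 0.00025, 0, 0, 0, 0, 0.0021, 0.00025, 0, 0, 0, 0, 0.0021, 0.00025, 0, 0, 0, 0, 0.0021, 0.00025, 0, 0, 0, 0, 0.0021, 0.00025, 0, 0, 0, 0, 0.0021, 0.00025, 0, 0, 0, 0])

```text
time_s: 12.73
ee_pos: [505.8, 143.5, 72.4]
ee_rot: [-179.8, -0.6, -173.0]
force: [-14.7, -6.5, 16.1]
gripper_width: 23.7
```

```bash
python3 look.py 4
```

```text
12.7333 [505.8 143.5  72.4] [-179.85   -0.59 -173.  ] [-14.7  -6.5  16.1] [-0.91  2.06  0.02] 23.673344402662675
```

View pics/side4.png

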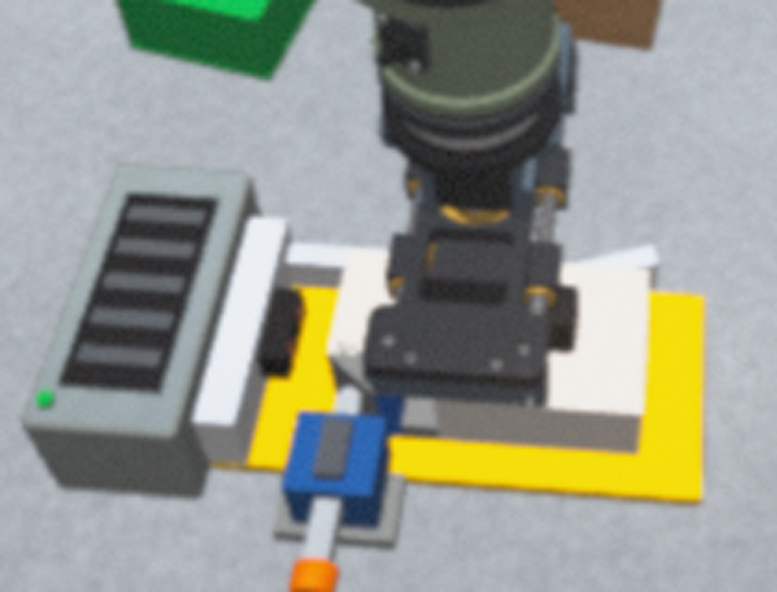

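The pin is being driven in: the knob moved from about (316,565) to (313,575) in the side crop. The reaction tips the nose down about 0.6°, so I'll counter that and carry on.

>>> arm_command(series=[0.0021, 0.00025, 0.0003, 0.0008, -0.0065, 0, 0.0021, 0.00025, 0.0003, 0.0008, -0.0065, 0, 0.0021, 0.00025, 0, 0, 0, 0, 0.0021, 0.00025, 0, 0, 0, 0, 0.0021, 0.00025, 0, 0, 0, 0, 0.0021, 0.00025, 0, 0, 0, 0, 0.0021, 0.00025, 0, 0, 0, 0, 0.0021, 0.00025, 0, 0, 0, 0, 0.0021, 0.00025, 0, 0, 0, 0, 0.0021, 0.00025, 0, 0, 0, 0, 0.0021, 0.00025, 0, 0, 0, 0, 0.0021, 0.00025, 0, 0, 0, 0])

```text
time_s: 13.83
ee_pos: [514.0, 144.0, 72.2]
ee_rot: [-179.8, -0.3, -173.0]
force: [-17.0, -8.2, 16.2]
gripper_width: 23.8
```

>>> arm_command(series=[0.0021, 0.00025, 0.0005, 0.0005, -0.004, 0, 0.0021, 0.00025, 0.0005, 0, 0, 0, 0.0021, 0.00025, 0, 0, 0, 0, 0.0021, 0.00025, 0, 0, 0, 0, 0.0021, 0.00025, 0, 0, 0, 0, 0.0021, 0.00025, 0, 0, 0, 0, 0.0021, 0.00025, 0, 0, 0, 0, 0.0021, 0.00025, 0, 0, 0, 0, 0.0021, 0.00025, 0, 0, 0, 0, 0.0021, 0.00025, 0, 0, 0, 0, 0.0021, 0.00025, 0, 0, 0, 0, 0.0021, 0.00025, 0, 0, 0, 0])

```text
time_s: 14.83
ee_pos: [527.8, 146.3, 72.2]
ee_rot: [-179.9, 0.3, -173.0]
force: [-8.1, -5.6, 8.6]
gripper_width: 23.8
```

The pin has ridden up the bevel and the force has dropped. Dock x is about -15, so the contact block comes next.

>>> arm_command(series=[0.0021, 0.00025, 0.0003, 0, 0, 0, 0.0021, 0.00025, 0, 0, 0, 0, 0.0021, 0.00025, 0, 0, 0, 0, 0.0021, 0.00025, 0, 0, 0, 0, 0.0021, 0.00025, 0, 0, 0, 0, 0.0021, 0.00025, 0, 0, 0, 0, 0.0021, 0.00025, 0, 0, 0, 0, 0.0021, 0.00025, 0, 0, 0, 0, 0.0021, 0.00025, 0, 0, 0, 0, 0.0021, 0.00025, 0, 0, 0, 0, 0.0021, 0.00025, 0, 0, 0, 0, 0.0021, 0.00025, 0, 0, 0, 0])

```text
time_s: 15.83
ee_pos: [536.1, 147.4, 72.2]
ee_rot: [-179.9, 0.2, -173.1]
force: [-12.0, -4.0, 8.4]
gripper_width: 24.1
```

>>> arm_command(series=[0.0021, 0.00025, 0, 0, 0, 0, 0.0021, 0.00025, 0, 0, 0, 0, 0.0021, 0.00025, 0, 0, 0, 0, 0.0021, 0.00025, 0, 0, 0, 0, 0.0021, 0.00025, 0, 0, 0, 0, 0.0021, 0.00025, 0, 0, 0, 0])

```text
time_s: 16.33
ee_pos: [540.6, 148.0, 72.2]
ee_rot: [-179.9, 0.1, -173.1]
force: [-14.3, -4.7, 9.2]
gripper_width: 23.8
```

>>> arm_command(series=[0.0021, 0.00025, 0, 0, 0, 0, 0.0021, 0.00025, 0, 0, 0, 0, 0.0021, 0.00025, 0, 0, 0, 0, 0.0021, 0.00025, 0, 0, 0, 0, 0.0021, 0.00025, 0, 0, 0, 0])

```text
time_s: 16.75
ee_pos: [542.7, 148.2, 72.2]
ee_rot: [-179.9, -0.2, -173.1]
force: [-19.6, -4.7, 15.1]
gripper_width: 23.6
```

>>> arm_command(series=[0.0021, 0.00025, 0, 0, 0, 0, 0.0021, 0.00025, 0, 0, 0, 0, 0.0021, 0.00025, 0, 0, 0, 0])

```text
time_s: 17.0
ee_pos: [542.8, 148.2, 72.2]
ee_rot: [-179.9, -0.5, -173.1]
force: [-24.8, -5.0, 18.6]
gripper_width: 23.9
```

Against the stop: motion stalled at dock x about -0.3 while the force rose to 25 N. I hold here while the pin creeps out.

>>> arm_command(series=[0, 0, 0, 0, 0, 0, 0, 0, 0, 0, 0, 0, 0, 0, 0, 0, 0, 0, 0, 0, 0, 0, 0, 0, 0, 0, 0, 0, 0, 0, 0, 0, 0, 0, 0, 0, 0, 0, 0, 0, 0, 0, 0, 0, 0, 0, 0, 0, 0, 0, 0, 0, 0, 0, 0, 0, 0, 0, 0, 0, 0, 0, 0, 0, 0, 0, 0, 0, 0, 0, 0, 0, 0, 0, 0, 0, 0, 0, 0, 0, 0, 0, 0, 0, 0, 0, 0, 0, 0, 0, 0, 0, 0, 0, 0, 0, 0, 0, 0, 0, 0, 0, 0, 0, 0, 0, 0, 0, 0, 0, 0, 0, 0, 0, 0, 0, 0, 0, 0, 0])

```text
time_s: 18.67
ee_pos: [542.8, 148.2, 72.2]
ee_rot: [-179.9, -0.5, -173.1]
force: [-23.0, -6.2, 18.7]
gripper_width: 24.0
```

>>> arm_command(series=[0, 0, 0, 0, 0, 0, 0, 0, 0, 0, 0, 0, 0, 0, 0, 0, 0, 0, 0, 0, 0, 0, 0, 0, 0, 0, 0, 0, 0, 0, 0, 0, 0, 0, 0, 0, 0, 0, 0, 0, 0, 0, 0, 0, 0, 0, 0, 0, 0, 0, 0, 0, 0, 0, 0, 0, 0, 0, 0, 0, 0, 0, 0, 0, 0, 0, 0, 0, 0, 0, 0, 0, 0, 0, 0, 0, 0, 0, 0, 0, 0, 0, 0, 0, 0, 0, 0, 0, 0, 0, 0, 0, 0, 0, 0, 0, 0, 0, 0, 0, 0, 0, 0, 0, 0, 0, 0, 0, 0, 0, 0, 0, 0, 0, 0, 0, 0, 0, 0, 0])

```text
time_s: 20.33
ee_pos: [542.9, 148.2, 72.2]
ee_rot: [-179.9, -0.5, -173.1]
force: [-23.4, -6.0, 17.7]
gripper_width: 23.9
```

```bash
python3 look.py 5
```

```text
20.3333 [542.9 148.2  72.2] [-179.88   -0.45 -173.08] [-23.4  -6.   17.7] [-0.67  3.67 -0.13] 23.933492894780134
```

View pics/side5.png

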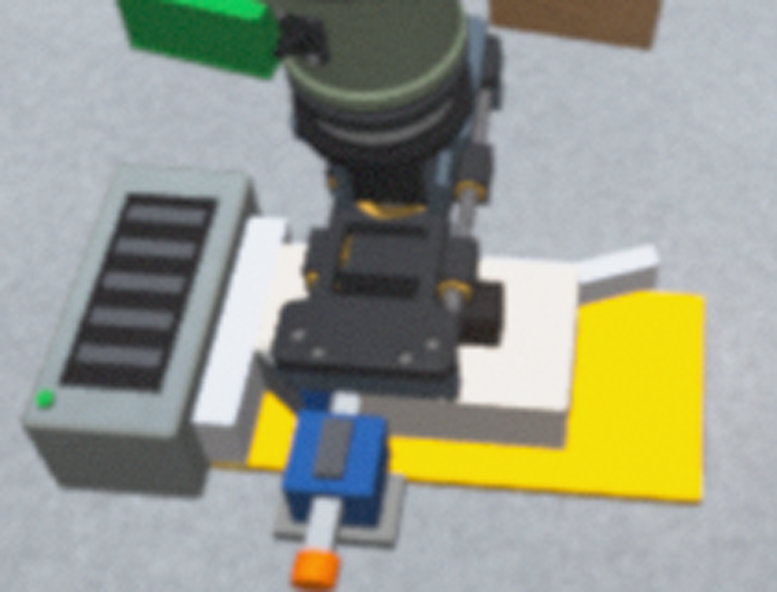

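View pics/top5.png

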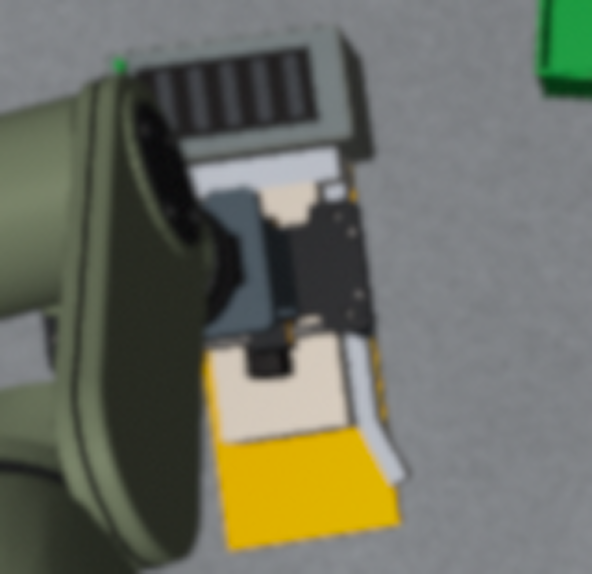

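```bash
cat > knob.py <<'E'
from h import *
import os
for k in "0234567":
    if not os.path.exists(f"side{k}.pkl"): continue
    h=cv2.cvtColor(load(f"side{k}.pkl")["frame"],cv2.COLOR_RGB2HSV)
    m=cv2.inRange(h,(5,150,150),(15,255,255));m[:340]=0;m[:,:165]=0;m[:,210:]=0
    M=cv2.moments(m,True);print(k,M['m00'],round(M['m10']/M['m00'],2),round(M['m01']/M['m00'],2))
E
python3 knob.py
```

```text
0 90.0 184.88 367.84
2 69.0 184.94 368.72
3 70.0 184.97 368.71
4 61.0 184.82 371.38
5 65.0 184.98 368.98
```

The knob is back within 0.27 px (under 1 mm) of its free position. There is plenty of time, so I'll press a further 2.5 s and check again.

>>> arm_command(series=[0, 0, 0, 0, 0, 0, 0, 0, 0, 0, 0, 0, 0, 0, 0, 0, 0, 0, 0, 0, 0, 0, 0, 0, 0, 0, 0, 0, 0, 0, 0, 0, 0, 0, 0, 0, 0, 0, 0, 0, 0, 0, 0, 0, 0, 0, 0, 0, 0, 0, 0, 0, 0, 0, 0, 0, 0, 0, 0, 0, 0, 0, 0, 0, 0, 0, 0, 0, 0, 0, 0, 0, 0, 0, 0, 0, 0, 0, 0, 0, 0, 0, 0, 0, 0, 0, 0, 0, 0, 0, 0, 0, 0, 0, 0, 0, 0, 0, 0, 0, 0, 0, 0, 0, 0, 0, 0, 0, 0, 0, 0, 0, 0, 0, 0, 0, 0, 0, 0, 0])

```text
time_s: 22.1
ee_pos: [542.8, 148.2, 72.2]
ee_rot: [-179.9, -0.5, -173.1]
force: [-23.0, -3.9, 17.6]
gripper_width: 23.6
```

>>> arm_command(series=[0, 0, 0, 0, 0, 0, 0, 0, 0, 0, 0, 0, 0, 0, 0, 0, 0, 0, 0, 0, 0, 0, 0, 0, 0, 0, 0, 0, 0, 0, 0, 0, 0, 0, 0, 0, 0, 0, 0, 0, 0, 0, 0, 0, 0, 0, 0, 0, 0, 0, 0, 0, 0, 0, 0, 0, 0, 0, 0, 0])

```text
time_s: 22.93
ee_pos: [542.8, 148.2, 72.2]
ee_rot: [-179.9, -0.5, -173.1]
force: [-23.6, -5.7, 17.6]
gripper_width: 24.0
```

```bash
python3 look.py 6; python3 knob.py
```

```text
22.9333 [542.8 148.2  72.2] [-179.88   -0.46 -173.08] [-23.6  -5.7  17.6] [-0.74  3.66 -0.11] 23.990241839751327
0 90.0 184.88 367.84
2 69.0 184.94 368.72
3 70.0 184.97 368.71
4 61.0 184.82 371.38
5 65.0 184.98 368.98
6 66.0 185.03 368.91
```

```bash
python3 - <<'E'
from h import *
g=lambda k:cv2.GaussianBlur(load(f"side{k}.pkl")["frame"].astype(np.float32)[350:382,168:204],(0,0),.8)
def sh(a,b,x):
    # saturation-like channel r-b
    A=a[...,0]-a[...,2];B=b[...,0]-b[...,2]
    return cv2.phaseCorrelate(A,B,cv2.createHanningWindow((36,32),cv2.CV_32F))
for k in "2456": print(k,sh(g(3),g(k),0))
for k in "346":
    A=g(k);s=(A[...,0]-A[...,2]);s=np.clip(s-60,0,None)[8:28,5:30];print(k,(s*np.arange(20)[:,None]).sum()/s.sum(),s.sum())
E
```

```text
2 ((-0.005426184677563839, -0.07019477663646612), 0.9772969596087933)
4 ((-0.44092011706354484, 2.120553231654659), 1.019028416938252)
5 ((-0.022635687209465516, 0.0005522720783410762), 0.9747207798063755)
6 ((-0.023118852211123198, -0.047497387363375054), 0.9694872920711836)
3 10.263668935912184 15048.07
4 12.697401802440885 15418.538
6 10.288264132008752 15250.15
```

Phase correlation puts the knob within 0.05 px of its free position (frame 4, part driven in, shows 2.1 px), so the pin is fully out. I'll ease the push, then open.

>>> arm_command(series=[-0.0021, -0.00025, 0, 0, 0, 0, -0.0021, -0.00025, 0, 0, 0, 0, -0.0021, -0.00025, 0, 0, 0, 0, -0.0021, -0.00025, 0.0003, -0.0005, 0.004, 0, -0.0021, -0.00025, 0.0003, -0.0005, 0.004, 0, -0.0021, -0.00025, 0, 0, 0, 0, -0.0021, -0.00025, 0, 0, 0, 0, -0.0021, -0.00025, 0, 0, 0, 0, 0, 0, 0, 0, 0, 0])

```text
time_s: 23.78
ee_pos: [542.6, 148.2, 72.2]
ee_rot: [-179.9, -0.0, -173.1]
force: [-6.1, -4.2, 4.1]
gripper_width: 23.7
```

>>> arm_command(series=[-0.0021, -0.00025, 0, 0, 0, 0, -0.0021, -0.00025, 0, 0, 0, 0, -0.0021, -0.00025, 0, 0, 0, 0, -0.0021, -0.00025, 0, 0, 0, 0, 0, 0, 0, 0, 0, 0, 0, 0, 0, 0, 0, 0])

```text
time_s: 24.28
ee_pos: [539.8, 147.9, 72.2]
ee_rot: [-179.9, 0.0, -173.1]
force: [-5.4, -3.6, 2.9]
gripper_width: 24.3
```

>>> arm_command(series=[0, 0, 0, 0, 0, 0, 0, 0, 0, 0, 0, 0, 0, 0, 0, 0, 0, 0, 0, 0, 0, 0, 0, 0, 0, 0, 0, 0, 0, 0, 0, 0, 0, 0, 0, 0, 0, 0, 0, 0, 0, 0, 0, 0, 0, 0, 0, 0], hand=1)

```text
time_s: 24.95
ee_pos: [542.5, 149.3, 73.0]
ee_rot: [180.0, 0.4, -173.0]
force: [0.8, -0.1, 0.5]
gripper_width: 74.3
```

```bash
python3 look.py 7; python3 knob.py | tail -1
```

```text
24.95 [542.5 149.3  73. ] [ 179.99    0.42 -173.05] [ 0.8 -0.1  0.5] [ 0.01  0.02 -0.05] 74.2813905024619
7 65.0 184.83 368.98
```

View pics/side7.png

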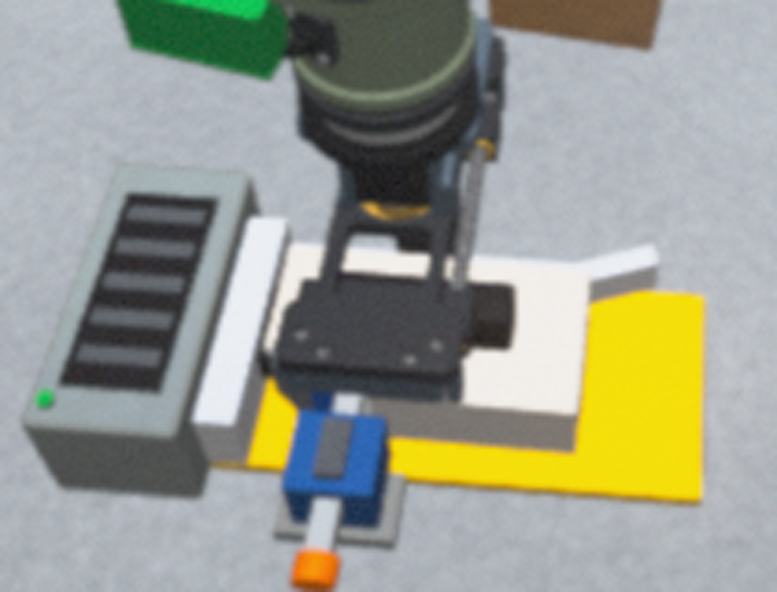

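The pack sprang back slightly (its tail edge moved from about x=567 to 577 in the crop) and the pin is still out. Now I lift straight up and clear away towards the start.

>>> arm_command(series=[0, 0, 0.01, 0, 0, 0, 0, 0, 0.02, 0, 0, 0, 0, 0, 0.03, 0, 0, 0, 0, 0, 0.05, 0, 0, 0, 0, 0, 0.06, 0, 0, 0, 0, 0, 0.06, 0, 0, 0, 0, 0, 0.06, 0, 0, 0, 0, 0, 0.06, 0, 0, 0, -0.04, 0.06, 0, 0, 0, 0, -0.05, 0.06, 0, 0, 0, 0, -0.05, 0.06, 0, 0, 0, 0, -0.05, 0.06, 0, 0, 0, 0, -0.05, 0.06, 0, 0, 0, 0, -0.05, 0.06, 0, 0, 0, 0, -0.05, 0.06, 0, 0, 0, 0, -0.05, 0.06, 0, 0, 0, 0, -0.05, 0.06, 0, 0, 0, 0, -0.05, 0.06, 0, 0, 0, 0, 0, 0, 0, 0, 0, 0, 0, 0, 0, 0, 0, 0])

```text
time_s: 26.72
ee_pos: [345.6, 390.2, 213.6]
ee_rot: [180.0, 0.5, -172.9]
force: [-0.1, -0.8, -0.6]
gripper_width: 91.4
```

```bash
python3 look.py 8; python3 - <<'E'
from h import *
cv2.imwrite("pics/full8.png",load("top8.pkl")["frame"][:,:,::-1])
g=lambda k:cv2.GaussianBlur(load(f"side{k}.pkl")["frame"].astype(np.float32)[350:382,168:204],(0,0),.8)
f=lambda a:a[...,0]-a[...,2]
for k in "08": print(cv2.phaseCorrelate(f(g(3)),f(g(k)),cv2.createHanningWindow((36,32),cv2.CV_32F)))
E
```

```text
26.7167 [345.6 390.2 213.6] [ 179.97    0.46 -172.87] [-0.1 -0.8 -0.6] [0.06 0.06 0.01] 91.42033727997692
((-0.1072759617800969, 0.09798913491801642), 0.9476509276363585)
((-0.19900314094853044, 0.08944440989533753), 0.9874327787094646)
```

View pics/side8.png

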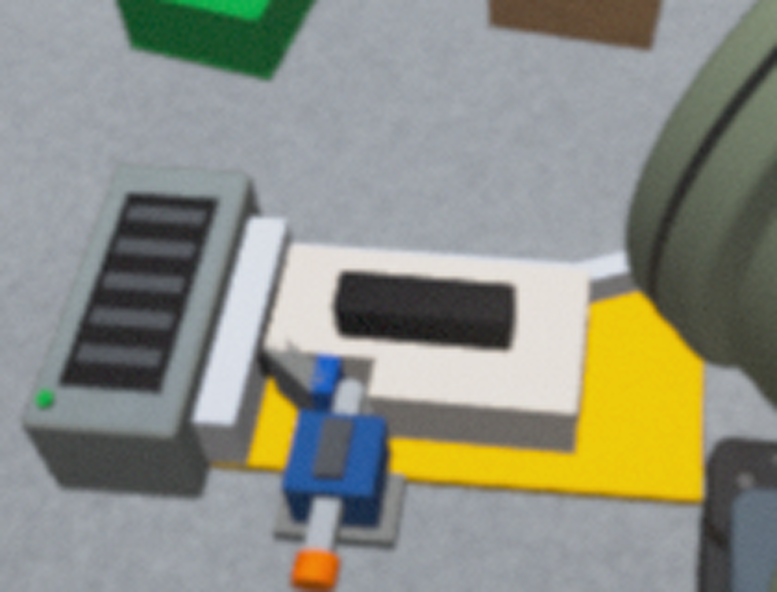

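View pics/full8.png

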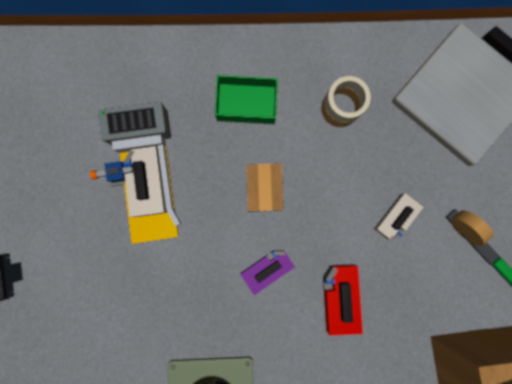

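View pics/top8.png

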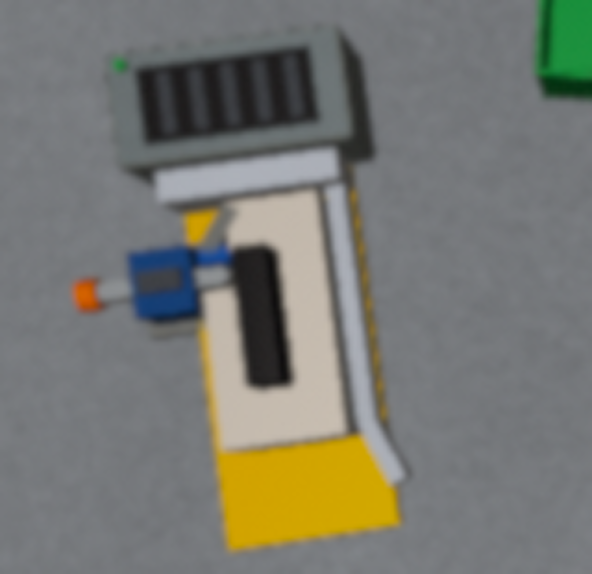

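The pack sits straight on the dock. The pin is in the notch behind the blue land (side crop (347,395)), and the knob is where it was when free. In the top view the carton, tape rolls and bin have not moved, and the arm is clear, so I hand in.

```bash
python3 -c "
from workcell import env
print(env.job_done())"
```

```text
the job is handed in; nothing more can be done
None
```

The white battery pack is latched on the dock. The job was handed in at about 27 s of the 59 s, and it reports no verdict.

**What I did:** I gripped the large white pack by its rib and set it on the bed about 70 mm short of home. I slid it in at about 10 mm/s and pressed it against the stop with about 24 N for about 6 s. Once the pin was out, I eased off, opened the gripper and moved clear.

**Last checks:**
- **Latch:** the orange knob is within about 0.1 px down and 0.2 px sideways of its free position, against 2.1 px when the pin was part driven in. The pin is visible in the notch.
- **Pack:** it is straight on the dock and sprang back a few mm on release. I judged that by eye and did not measure it against the expected 5–6 mm.
- **Other items:** the carton, tape rolls and bin look unmoved in the top view.
- **Forces:** the highest reading was about 31 N at the wrist, well under the 120 N limit.

**What disagreed:**
- **Camera views:** they differed by about 3 mm in y, so I used the mean, which matched the tool position.
- **Knob colour mask:** it read 0.2–0.3 px off even after the pin had settled. Phase correlation read under 0.05 px, and I relied on that.
- **First approach:** it fell about 8 mm short because of the joint-speed cap, and I corrected it before gripping.

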